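# Tap the gearbox shafts and cap home

## Robot

A 6-joint arm with a two-finger parallel gripper is mounted at the origin on the work surface. World frame = base frame: x ahead of the robot, y to its left, z up, the work surface at z = 0. Lengths are in m, angles in degrees, forces in N, time in s.
With the tool pointing down it reaches from about 0.3 to 0.75 m from the base axis. Payload 8.5 kg.
Tool frame: the origin (TCP) lies between the finger pads; the fingertips stand 17 mm ahead of it and the grasp point (between the pads) lies 2 mm behind it; z points along the fingers, y is the direction in which the jaws open and shut (so a half turn about z gives the same grasp; the last joint's range is limited). The gripper opens to 85 mm and grips with 20 to 120 N. Pads are 22 mm wide; open, the fingers measure 114 mm over their backs; the gripper's body (76 mm by 85 mm) begins 54 mm behind the grasp point. The pads swing forward as they close: fully open they stand 13 mm farther back than shut.
Start: joints at [-77.481, 21.807, 74.336, -0, 83.858, -12.336], TCP at [0.231, -0.499, 0.248] pointing down, gripper open.
Joint ranges: [-178.18, 178.18], [-50.72, 133.34], [12.68, 142.11], [-81.47, 261.47], [9.98, 163.14], [-165.26, 165.26]. Speed limits (degrees/s): [136.94, 136.94, 180, 180, 180, 180].

## Interface

Orientations are given as a 3x3 rotation matrix whose columns are the frame's x, y, z axes.
In Python, from rig import readout, eyes, env gives the robot as it stands.
- The arm moves only by the tool arm_command, never from a script. Its argument "rows" is text: rows parted by semicolons, each of 7 numbers parted by spaces: the closure, from 0 (fully open) to 1 (shut), then the shift along the tool's x, y, z in mm, then the turn, a rotation vector about the tool's x, y, z in degrees. In form: grip dx dy dz rx ry rz; .... A call has 1 to 5 rows; each row shifts and turns the commanded pose from where the row before left it, along the tool's axes as they then stand; what a row does not reach is not made up. A row lasts 1/12 s, in which the tool goes at most 41.7 mm and 7.16 degrees, less where a joint would pass 70% of its speed; a pose out of reach is approached as far as the arm can. A call with a gripper value outside its range is refused whole. The fingers move at their own pace and stop on an object; "squeeze" is the grip in N (left out, the last holds). Time passes only in rows, so rows that do not move let the fingers close. It gives the time, the measured TCP pose, the force and the opening at its end, in the units of the state.
- readout.observe(): the state, without advancing time (a new reading comes with each control period).
- eyes.get_image(name): name is "scene" or "top"; returns the picture (480x640x3 uint8, red, green, blue); there is no depth.
- eyes.camera_model(name): a dict with "mtx" (3x3 intrinsics, pixels), "view" (4x4, takes a point from world to camera coordinates). Camera axes: x right, y up, looking along -z (the intrinsics and any distortion apply to the point x, -y, -z); pixel columns grow to the right and rows downward; lengths in m; the calibration is good to about 2 mm. A picture is of the moment at which its call begins. camera_model takes no time and is no camera call.
- env.close_job(): hands the job in, once; it reports no verdict.
The state is a dict: "time_s": time; "q": joint angles; "qvel": joint speeds; "joint_efforts": joint torques, N m; "position": TCP position; "tool_rot": TCP orientation; "ft_force": force on the tool from outside, world axes, zero at the start; "wrist_torque": the same for the moment, N m; "grip_width": finger opening in m.
Only numpy, scipy, OpenCV 4.12 (cv2) and the standard library are available. Lean on these libraries where they do the work, as an engineer would, in place of code of your own. Each camera call takes 0.05 s, during which the arm holds its last target. There are 200 camera calls.

## Task

Two shafts and a round cap still stand about a centimetre proud of the motorcycle gearbox lying on the mat. With the fingertips, gently press each straight down until it is fully home on its boss, in this order: first the large splined shaft, then the small splined shaft, last the round cap. Do not pull any of them up, do not press on the hexagonal filler plug, leave the loose things around the gearbox where they are, and finish clear of everything.

Things in the scene. Friction and masses are not known exactly. Their poses are not given: they have to be found in the camera images.
- gearbox_middle (a point): Centre of the flat top of a cast aluminium motorcycle gearbox lying on a black rubber mat, fixed: 340 mm (its y) by 170 mm (its x), flat top 94 mm above the bench, turned by any yaw up to 0.8 rad. Three round bosses, 60 mm across, stand 10 mm above that top, at (x, y) = (-35, -95), (-35, 95) and (42, 0) mm from this point in its own frame; which of the three parts sits in which boss varies. Two black mounting plates stick out 157 mm on its +x side, below the top. Axes: z up.
- large_shaft_top (a point): Centre of the flat upper end of the large splined shaft: steel, 26 mm diameter, upright, with a 42 mm shoulder disc 50 mm below this end. The end is 50 mm above the boss when home, so 154 mm above the bench; it starts 8 to 12 mm higher. z up.
- large_shaft (a joint): The large splined shaft. Joint value in m, growing as the part goes down: it starts between -0.002 and 0.002, 0.010 is fully home (shoulder resting on the boss; within 2 mm counts), below 0 it is pulled out. It slides straight down in a stiff fit: about 3 N moves it, it stays where it is left, and at home it stops hard on its boss, where the force climbs: stop pressing at about 8 N; over 35 N is too rough.
- small_shaft_top (a point): Centre of the flat upper end of the small splined shaft: steel, 16 mm diameter, upright, with a 28 mm shoulder disc 38 mm below this end. The end is 142 mm above the bench when home; it starts 8 to 12 mm higher. z up.
- small_shaft (a joint): The small splined shaft. Joint value in m, growing as the part goes down: it starts between -0.002 and 0.002, 0.010 is fully home (shoulder resting on the boss; within 2 mm counts), below 0 it is pulled out. It slides straight down in a stiff fit: about 3 N moves it, it stays where it is left, and at home it stops hard on its boss, where the force climbs: stop pressing at about 8 N; over 35 N is too rough.
- cap_top (a point): Centre of the flat top of the plain round metal cap: 45 mm diameter, 12 mm thick. Its top is 116 mm above the bench when home; it starts 8 to 12 mm higher. z up.
- cap (a joint): The round cap. Joint value in m, growing as the part goes down: it starts between -0.002 and 0.002, 0.010 is fully home (shoulder resting on the boss; within 2 mm counts), below 0 it is pulled out. It slides straight down in a stiff fit: about 3 N moves it, it stays where it is left, and at home it stops hard on its boss, where the force climbs: stop pressing at about 8 N; over 35 N is too rough.
- filler_plug: Steel hexagonal oil filler plug, 24 mm across flats, screwed tight on the gearbox top 45 mm to the -x side of its centre, 14 mm tall; origin at its underside centre. Not to be pressed.
- grease_jar: Loose grey jar with steel lid, 64 mm diameter, 60 mm tall, standing on the mat; origin at the centre of its underside. Leave alone.
- kick_lever: Loose bright steel kick-start lever, about 175 mm long along its x, up to 28 mm wide, 18 mm thick, lying on the mat; origin on the mat near its middle. Leave alone.

How it is judged (in metres and radians):
On the way, in this order (a step that is already met when the one before it is completed fails the run):
1. the large splined shaft is pressed home (value of joint large_shaft above 0.008 m), for 0.1 s.
2. the small splined shaft is pressed home (value of joint small_shaft above 0.008 m), for 0.1 s.
3. the round cap is pressed home (value of joint cap above 0.008 m), for 0.1 s.
At the end, for the whole second after the job is handed in: The large shaft, the small shaft and the cap are all home, each within 2 mm of resting on its boss, pressed in that order, and the loose things are at rest where they were (within 20 mm) (value of joint each of large_shaft, small_shaft, cap above 0.008 m and linear speed of each of grease_jar, kick_lever below 0.02 m/s); the robot touches nothing.
It fails at once if the small shaft is pushed in (over 3 mm) before the large one is home, or the cap before the small shaft is home ((distance of small_shaft_top from where it was at the start of the episode above 0.003 m and not (value of joint large_shaft above 0.008 m)) or (distance of cap_top from where it was at the start of the episode above 0.003 m and not (value of joint small_shaft above 0.008 m))).
It fails at once if one of the three parts is pulled up out of its boss (value of joint any of large_shaft, small_shaft, cap below -0.006 m).
It fails at once if the fingers press or strike one of the three parts or the gearbox with more than 35 N (contact force between the fingers and large_shaft above 35 N or contact force between the fingers and small_shaft above 35 N or contact force between the fingers and cap above 35 N or contact force between the fingers and gearbox above 35 N).
It fails at once if the hexagonal filler plug is pushed on (contact force between any of the fingers, the arm and filler_plug above 2 N).
It fails at once if a loose bystander is moved more than 20 mm (distance of any of grease_jar, kick_lever from where it was at the start of the episode above 0.02 m).
It also fails if it takes over 54 s, if anything falls off the work surface, if the arm or the gripper's body presses on something with over 40 N, if the wrist force passes 120 N, or if a joint passes its speed limit or range.

## Working session

There is one attempt and no reset: what is moved stays moved. The work goes in short steps, Python scripts to look and compute and a tool call to move; the robot and the scene stay as the last step left them, time stands still between calls to the robot, and variables do not carry over. Pictures are saved under pics/ and viewed, about 8 in all and at most 12, crops included, and the job is handed in when it is done.

Besides the shell and the picture viewer there is one more tool, called after ">>>" by a JSON object that holds its "method" and its "body". arm_command: Moves the arm, as the interface text tells. Its arguments: {"type":"object","properties":{"rows":{"type":"string"},"squeeze":{"type":"number"}},"required":["rows"]}

```bash
mkdir -p pics; python3 - <<'E'
from rig import readout, eyes
import cv2,numpy as np
for n in ("scene","top"):
    im=eyes.get_image(n); cv2.imwrite(f"pics/{n}0.png",im[:,:,::-1])
    m=eyes.camera_model(n); print(n,m); 
s=readout.observe(); print(s)
E
```

```text
scene {'mtx': array([[439.54712646,   0.        , 320.50826331],
       [  0.        , 439.54712646, 241.45840534],
       [  0.        ,   0.        ,   1.        ]]), 'view': array([[ 5.53157023e-01,  8.33076903e-01,  4.26625625e-04,
        -3.58218044e-01],
       [-6.33375987e-01,  4.20224292e-01,  6.49804897e-01,
         2.74080526e-01],
       [ 5.41158172e-01, -3.59714356e-01,  7.60100924e-01,
        -1.13889555e+00],
       [ 0.00000000e+00,  0.00000000e+00,  0.00000000e+00,
         1.00000000e+00]])}
top {'mtx': array([[539.6203345 ,   0.        , 317.41640307],
       [  0.        , 539.6203345 , 242.49625227],
       [  0.        ,   0.        ,   1.        ]]), 'view': array([[-0.00437298, -0.99990296,  0.01322712,  0.03070874],
       [ 0.9929837 , -0.00277888,  0.11821863, -0.63682024],
       [-0.1181704 ,  0.01365128,  0.99289949, -1.14597969],
       [ 0.        ,  0.        ,  0.        ,  1.        ]])}
{'time_s': 0.1, 'q': array([-7.74817976e+01,  2.18371663e+01,  7.43790390e+01, -1.63882326e-03,
        8.38571663e+01, -1.23365742e+01]), 'qvel': array([-0.01889748, -0.07818962, -0.11524839, -0.05688818,  0.06813627,
       -0.0146204 ]), 'joint_efforts': array([ 3.95736715e-03, -4.49223018e+01, -2.31656367e+01, -1.74827483e-04,
        3.70515394e-03, -2.93969129e-05]), 'position': array([ 0.23110801, -0.49882759,  0.24778123]), 'tool_rot': array([[ 9.07374798e-01,  4.20322356e-01, -3.05327161e-04],
       [ 4.20322395e-01, -9.07373978e-01,  1.24396928e-03],
       [ 2.45822179e-04, -1.25708222e-03, -9.99999180e-01]]), 'ft_force': array([0.7636096 , 0.49382088, 0.32601067]), 'wrist_torque': array([-0.00112964, -0.03802717, -0.00033517]), 'grip_width': 0.08492373556959858}
```

View pics/top0.png

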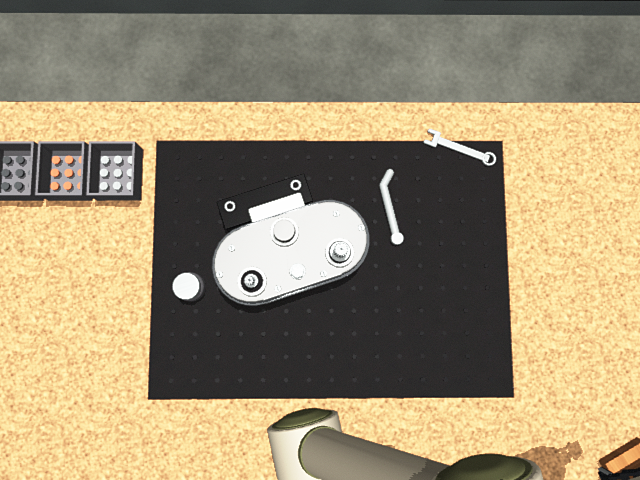

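View pics/scene0.png

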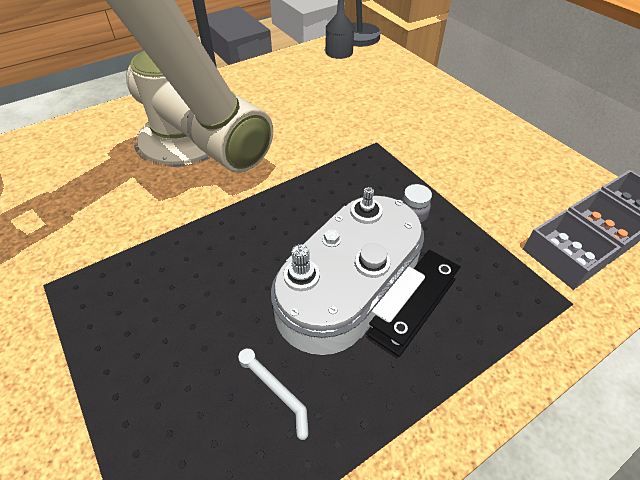

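Top view: large shaft near (341,250), small (251,281), cap (285,232), plug (296,271). Scene view: large-shaft top (300,250), small (369,190), cap (373,248). Next I'll zoom in on both.

```bash
python3 - <<'E'
import cv2,numpy as np
t=cv2.imread("pics/top0.png");s=cv2.imread("pics/scene0.png")
def c(i,x,y,w,h,k):
    return cv2.resize(i[y:y+h,x:x+w],None,fx=k,fy=k,interpolation=cv2.INTER_CUBIC)
A=c(t,225,205,150,100,5)
cv2.imwrite("pics/c1.png",A)
B=c(s,270,170,150,120,5); cv2.imwrite("pics/c2.png",B)
E
```

```text
(no output)
```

View pics/c1.png

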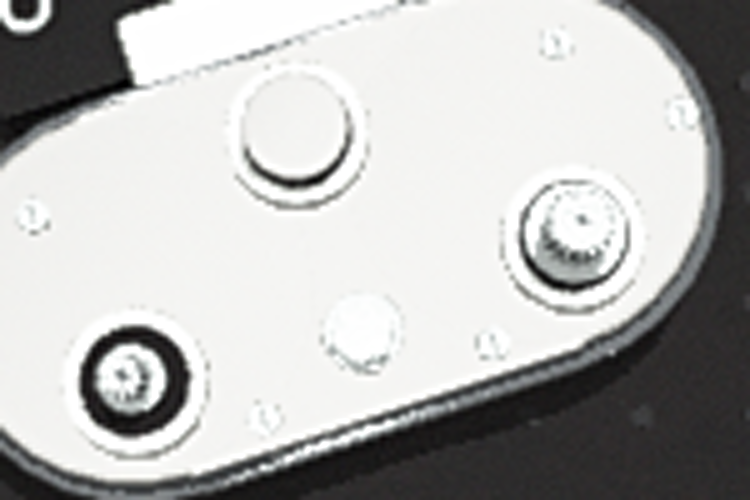

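View pics/c2.png

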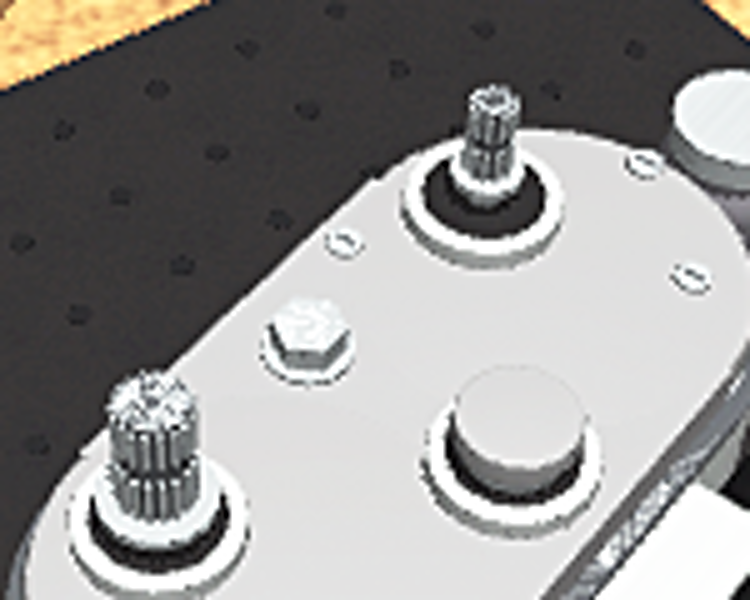

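Top crop: large-shaft end centre (582,219), small (124,374), cap (297,128), plug (362,333). Scene crop: large (153,397), small (495,102), cap (520,412). I'll triangulate these.

```bash
cat > h.py <<'E'
import numpy as np,cv2
from rig import eyes
def P(n):
    m=eyes.camera_model(n); return m["mtx"]@np.diag([1,-1,-1])@m["view"][:3]
def tri(a,b):
    X=cv2.triangulatePoints(P("top"),P("scene"),np.float64(a),np.float64(b)).ravel(); return X[:3]/X[3]
def plane(n,uv,z):
    p=P(n); A=np.c_[p[:,0],p[:,1],-np.r_[uv,1]]; return np.linalg.solve(A,-(p[:,2]*z+p[:,3]))[:2]
E
python3 - <<'E'
from h import *
np.set_printoptions(precision=4,suppress=True)
T={'L':(582,219),'S':(124,374),'C':(297,128),'plug':(362,331)};S={'L':(153,397),'S':(495,102),'C':(520,412),'plug':(312,322)}
Z=dict(L=.164,S=.152,C=.126,plug=.108)
for k in T:
    a=np.array(T[k])/5+[225-.4,205-.4]; b=np.array(S[k])/5+[270-.4,170-.4]
    print(k,tri(a,b),plane("top",a,Z[k]),plane("scene",b,Z[k]))
E
```

```text
L [ 0.6105 -0.015   0.1649] [ 0.6101 -0.0159] [ 0.6106 -0.0132]
S [0.5516 0.1648 0.1506] [0.5508 0.1637] [0.5535 0.1652]
C [0.653  0.0988 0.1238] [0.6518 0.0974] [0.6555 0.0997]
plug [0.571  0.0726 0.1079] [0.5703 0.0715] [0.5721 0.0743]
```

>>> {"method": "arm_command", "body": {"rows": "1 36.5 -18.6 0 0 0 0;1 36.5 -18.6 0 0 0 0;1 36.5 -18.6 0 0 0 0;1 36.5 -18.6 0 0 0 0;1 36.5 -18.6 0 0 0 0", "squeeze": 20}}

```text
time_s: 0.52
position: [0.3584, -0.3362, 0.2481]
tool_rot: [[0.908, 0.42, -0.0], [0.42, -0.908, 0.001], [0.0, -0.001, -1.0]]
ft_force: [0.7, -0.6, -0.2]
grip_width: 0.0259
```

>>> {"method": "arm_command", "body": {"rows": "1 36.5 -18.6 0 0 0 0;1 36.5 -18.6 0 0 0 0;1 36.5 -18.6 0 0 0 0;1 36.5 -18.6 0 0 0 0;1 36.5 -18.6 0 0 0 0"}}

```text
time_s: 0.93
position: [0.485, -0.1749, 0.2482]
tool_rot: [[0.907, 0.42, -0.0], [0.42, -0.907, 0.0], [-0.0, -0.0, -1.0]]
ft_force: [0.6, -0.5, -0.1]
grip_width: 0.0
```

>>> {"method": "arm_command", "body": {"rows": "1 36.5 -18.6 0 0 0 0;1 36.5 -18.6 0 0 0 0;1 36.5 -18.6 0 0 0 0;1 36.5 -18.6 0 0 0 0;1 0 0 0 0 0 0"}}

```text
time_s: 1.35
position: [0.5879, -0.0426, 0.2474]
tool_rot: [[0.905, 0.426, 0.0], [0.426, -0.905, 0.002], [0.001, -0.002, -1.0]]
ft_force: [-0.6, -0.5, -0.4]
grip_width: -0.0001
```

>>> {"method": "arm_command", "body": {"rows": "1 32.2 -15.4 0 0 0 0;1 0 0 25 0 0 0;1 0 0 15 0 0 0;1 0 0 0 0 0 0;1 0 0 0 0 0 0"}}

```text
time_s: 1.77
position: [0.6079, -0.0206, 0.2079]
tool_rot: [[0.907, 0.42, -0.002], [0.42, -0.907, 0.0], [-0.001, -0.001, -1.0]]
ft_force: [-0.2, 0.4, 0.7]
grip_width: 0.0
```

```bash
python3 - <<'E'
from rig import readout,eyes
import cv2,numpy as np
s=eyes.get_image("scene")[:,:,::-1];t=eyes.get_image("top")[:,:,::-1]
cv2.imwrite("pics/s1.png",s);cv2.imwrite("pics/t1.png",t)
f=lambda i,x,y:cv2.resize(i[y:y+150,x:x+100],None,fx=4,fy=4,interpolation=cv2.INTER_CUBIC)
cv2.imwrite("pics/v1.png",np.hstack([f(s,250,150),f(t,290,180)]))
o=readout.observe();print(o["position"],o["ft_force"])
E
```

```text
[ 0.60840857 -0.02091229  0.209531  ] [ 0.47595011 -0.08274343 -0.06627116]
```

View pics/v1.png

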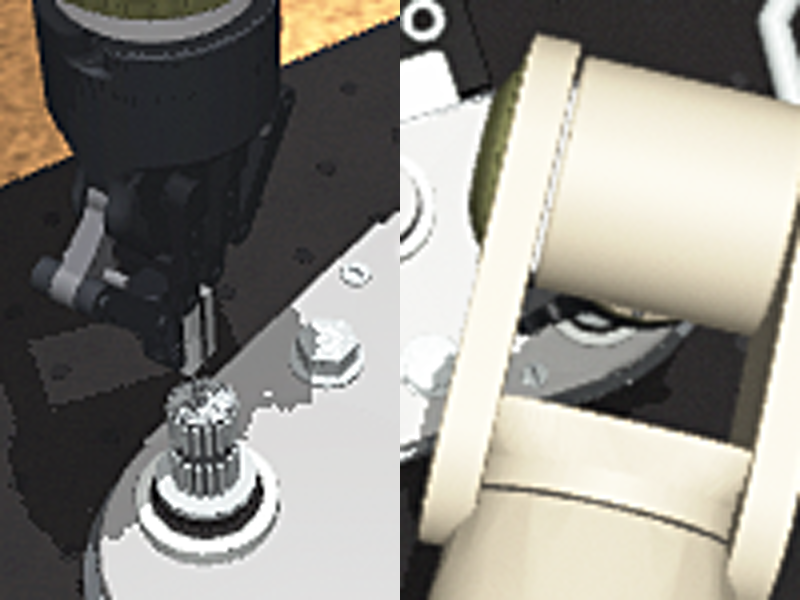

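The shut fingertips stand about 3 cm above the large shaft's end, roughly centred and about 6 mm short. I'll correct that and go down.

>>> {"method": "arm_command", "body": {"rows": "1 4.7 -4.2 0 0 0 0;1 0 0 10 0 0 0;1 0 0 10 0 0 0;1 0 0 0 0 0 0"}}

```text
time_s: 2.2
position: [0.6097, -0.0145, 0.1859]
tool_rot: [[0.907, 0.42, -0.004], [0.42, -0.907, 0.001], [-0.003, -0.002, -1.0]]
ft_force: [-0.5, -0.0, -0.7]
grip_width: 0.0002
```

>>> {"method": "arm_command", "body": {"rows": "1 0 0 2 0 0 0;1 0 0 2 0 0 0;1 0 0 2 0 0 0;1 0 0 0 0 0 0"}}

```text
time_s: 2.53
position: [0.6106, -0.0147, 0.182]
tool_rot: [[0.907, 0.42, -0.0], [0.42, -0.907, 0.0], [-0.0, -0.0, -1.0]]
ft_force: [-0.3, 0.3, -0.3]
grip_width: 0.0
```

>>> {"method": "arm_command", "body": {"rows": "1 0 0 1.5 0 0 0;1 0 0 1.5 0 0 0;1 0 0 0 0 0 0"}}

```text
time_s: 2.78
position: [0.6107, -0.0147, 0.1793]
tool_rot: [[0.907, 0.42, 0.0], [0.42, -0.907, -0.0], [0.0, 0.0, -1.0]]
ft_force: [-0.1, -0.3, -1.0]
grip_width: 0.0
```

>>> {"method": "arm_command", "body": {"rows": "1 0 0 1.5 0 0 0;1 0 0 1.5 0 0 0;1 0 0 0 0 0 0"}}

```text
time_s: 3.03
position: [0.6107, -0.0147, 0.1763]
tool_rot: [[0.907, 0.42, 0.0], [0.42, -0.907, -0.0], [0.0, 0.0, -1.0]]
ft_force: [0.1, 0.7, 2.3]
grip_width: -0.0002
```

>>> {"method": "arm_command", "body": {"rows": "1 0 0 1.5 0 0 0;1 0 0 1 0 0 0;1 0 0 0 0 0 0"}}

```text
time_s: 3.28
position: [0.6107, -0.0147, 0.1737]
tool_rot: [[0.907, 0.42, 0.0], [0.42, -0.907, -0.0], [0.0, 0.0, -1.0]]
ft_force: [0.6, 0.1, 1.4]
grip_width: 0.0002
```

>>> {"method": "arm_command", "body": {"rows": "1 0 0 1 0 0 0;1 0 0 0 0 0 0"}}

```text
time_s: 3.45
position: [0.6107, -0.0147, 0.1727]
tool_rot: [[0.907, 0.42, 0.0], [0.42, -0.907, -0.0], [0.0, 0.0, -1.0]]
ft_force: [-0.4, -0.8, 1.3]
grip_width: -0.0001
```

>>> {"method": "arm_command", "body": {"rows": "1 0 0 1 0 0 0;1 0 0 0 0 0 0"}}

```text
time_s: 3.62
position: [0.6107, -0.0147, 0.1717]
tool_rot: [[0.907, 0.42, 0.0], [0.42, -0.907, -0.0], [0.0, 0.0, -1.0]]
ft_force: [1.2, 0.1, 1.4]
grip_width: -0.0001
```

>>> {"method": "arm_command", "body": {"rows": "1 0 0 0.5 0 0 0;1 0 0 0 0 0 0"}}

```text
time_s: 3.78
position: [0.6107, -0.0147, 0.1713]
tool_rot: [[0.907, 0.42, 0.0], [0.42, -0.907, -0.0], [0.0, 0.0, -1.0]]
ft_force: [0.3, 0.1, 2.2]
grip_width: -0.0
```

>>> {"method": "arm_command", "body": {"rows": "1 0 0 0.5 0 0 0;1 0 0 0 0 0 0"}}

```text
time_s: 3.95
position: [0.6107, -0.0147, 0.1711]
tool_rot: [[0.907, 0.42, 0.0], [0.42, -0.907, -0.0], [0.0, 0.0, -1.0]]
ft_force: [-0.5, 0.1, 4.7]
grip_width: -0.0
```

>>> {"method": "arm_command", "body": {"rows": "1 0 0 0.4 0 0 0;1 0 0 0 0 0 0"}}

```text
time_s: 4.12
position: [0.6107, -0.0147, 0.1711]
tool_rot: [[0.907, 0.42, 0.001], [0.42, -0.907, -0.0], [0.001, 0.001, -1.0]]
ft_force: [-1.4, -0.3, 7.8]
grip_width: -0.0001
```

The large shaft is home: z stopped at the expected 0.171, with the force up to 7.8 N. Next, the small shaft.

>>> {"method": "arm_command", "body": {"rows": "1 0 0 -25 0 0 0;1 0 0 -25 0 0 0;1 0 0 0 0 0 0;1 4.7 -40 0 0 0 0;1 4.7 -40 0 0 0 0"}}

```text
time_s: 4.53
position: [0.5853, 0.0614, 0.2196]
tool_rot: [[0.909, 0.417, -0.001], [0.417, -0.909, 0.0], [-0.001, -0.0, -1.0]]
ft_force: [0.2, 0.7, 0.1]
grip_width: 0.0
```

>>> {"method": "arm_command", "body": {"rows": "1 4.7 -40 0 0 0 0;1 4.7 -40 0 0 0 0;1 3 -27.6 0 0 0 0;1 0 0 0 0 0 0;1 0 0 0 0 0 0"}}

```text
time_s: 4.95
position: [0.5508, 0.1659, 0.2199]
tool_rot: [[0.906, 0.423, -0.001], [0.423, -0.906, -0.0], [-0.001, -0.0, -1.0]]
ft_force: [-0.3, -0.2, 0.1]
grip_width: -0.0003
```

>>> {"method": "arm_command", "body": {"rows": "1 0.3 1.3 13 0 0 0;1 0 0 13 0 0 0;1 0 0 12 0 0 0;1 0 0 0 0 0 0"}}

```text
time_s: 5.28
position: [0.5518, 0.1623, 0.1797]
tool_rot: [[0.908, 0.419, -0.005], [0.419, -0.908, -0.001], [-0.005, -0.002, -1.0]]
ft_force: [1.1, -0.3, -0.2]
grip_width: 0.0003
```

```bash
python3 - <<'E'
from rig import readout,eyes
import cv2,numpy as np
s=eyes.get_image("scene")[:,:,::-1]
cv2.imwrite("pics/v2.png",cv2.resize(s[90:290,260:440],None,fx=3,fy=3,interpolation=cv2.INTER_CUBIC))
o=readout.observe();print(o["position"],o["ft_force"])
E
```

```text
[0.55228119 0.16250229 0.18118992] [ 0.05500864 -0.65628411  0.90156835]
```

View pics/v2.png

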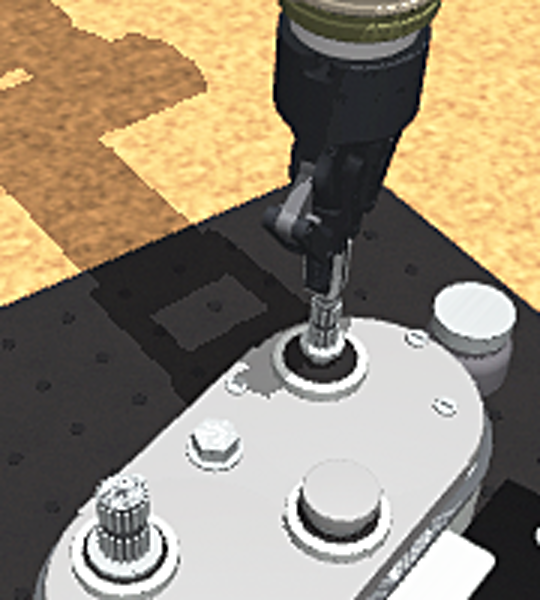

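The large shaft's shoulder now sits on its boss, and the fingers are just above the small shaft at (325,295). The jar is clear. I'll trim 2 mm sideways and press.

>>> {"method": "arm_command", "body": {"rows": "1 0.5 -2.3 0 0 0 0;1 0 0 2 0 0 0;1 0 0 2 0 0 0;1 0 0 2 0 0 0;1 0 0 0 0 0 0"}}

```text
time_s: 5.75
position: [0.5518, 0.1659, 0.1762]
tool_rot: [[0.907, 0.42, -0.0], [0.42, -0.907, -0.0], [-0.0, -0.0, -1.0]]
ft_force: [-0.8, -0.9, -1.1]
grip_width: 0.0003
```

>>> {"method": "arm_command", "body": {"rows": "1 0 0 1.5 0 0 0;1 0 0 1.5 0 0 0;1 0 0 1.5 0 0 0;1 0 0 0 0 0 0"}}

```text
time_s: 6.08
position: [0.5517, 0.166, 0.1716]
tool_rot: [[0.907, 0.42, -0.001], [0.42, -0.907, -0.0], [-0.0, -0.0, -1.0]]
ft_force: [-0.2, 0.9, 0.5]
grip_width: 0.0002
```

>>> {"method": "arm_command", "body": {"rows": "1 0 0 1.5 0 0 0;1 0 0 1.5 0 0 0;1 0 0 1.5 0 0 0;1 0 0 0 0 0 0"}}

```text
time_s: 6.42
position: [0.5519, 0.166, 0.1673]
tool_rot: [[0.907, 0.42, 0.0], [0.42, -0.907, 0.0], [0.0, 0.0, -1.0]]
ft_force: [0.2, 0.6, -0.5]
grip_width: 0.0003
```

>>> {"method": "arm_command", "body": {"rows": "1 0 0 1.5 0 0 0;1 0 0 1.5 0 0 0;1 0 0 0 0 0 0"}}

```text
time_s: 6.67
position: [0.5519, 0.1659, 0.1643]
tool_rot: [[0.907, 0.42, 0.0], [0.42, -0.907, 0.0], [0.0, 0.0, -1.0]]
ft_force: [0.5, 0.2, 0.8]
grip_width: -0.0002
```

>>> {"method": "arm_command", "body": {"rows": "1 0 0 1.5 0 0 0;1 0 0 1.5 0 0 0;1 0 0 0 0 0 0"}}

```text
time_s: 6.92
position: [0.5519, 0.166, 0.1612]
tool_rot: [[0.907, 0.42, -0.0], [0.42, -0.907, 0.0], [-0.0, -0.0, -1.0]]
ft_force: [-0.2, -0.1, 0.1]
grip_width: -0.0002
```

>>> {"method": "arm_command", "body": {"rows": "1 0 0 1 0 0 0;1 0 0 0.5 0 0 0;1 0 0 0 0 0 0"}}

```text
time_s: 7.17
position: [0.5519, 0.1659, 0.1598]
tool_rot: [[0.907, 0.42, -0.0], [0.42, -0.907, 0.0], [0.0, -0.0, -1.0]]
ft_force: [-0.3, 0.1, 1.8]
grip_width: -0.0001
```

>>> {"method": "arm_command", "body": {"rows": "1 0 0 0.5 0 0 0;1 0 0 0 0 0 0"}}

```text
time_s: 7.33
position: [0.5519, 0.1659, 0.1594]
tool_rot: [[0.907, 0.42, 0.0], [0.42, -0.907, -0.0], [0.0, 0.0, -1.0]]
ft_force: [1.4, -0.8, 1.7]
grip_width: 0.0001
```

>>> {"method": "arm_command", "body": {"rows": "1 0 0 0.5 0 0 0;1 0 0 0 0 0 0"}}

```text
time_s: 7.5
position: [0.5519, 0.166, 0.1591]
tool_rot: [[0.907, 0.42, 0.0], [0.42, -0.907, 0.0], [0.0, 0.0, -1.0]]
ft_force: [-0.5, 0.1, 4.4]
grip_width: 0.0002
```

>>> {"method": "arm_command", "body": {"rows": "1 0 0 0.4 0 0 0;1 0 0 0 0 0 0"}}

```text
time_s: 7.67
position: [0.5519, 0.166, 0.1591]
tool_rot: [[0.907, 0.42, 0.001], [0.42, -0.907, 0.0], [0.001, 0.0, -1.0]]
ft_force: [-2.0, 0.1, 7.6]
grip_width: 0.0002
```

The small shaft is home: stopped at 0.1591, 7.6 N. Now the cap.

>>> {"method": "arm_command", "body": {"rows": "1 0 0 -25 0 0 0;1 0 0 -25 0 0 0;1 0 0 0 0 0 0;1 15.9 25.8 0 0 0 0;1 15.9 25.8 0 0 0 0"}}

```text
time_s: 8.08
position: [0.6023, 0.1329, 0.2087]
tool_rot: [[0.907, 0.422, 0.0], [0.422, -0.907, 0.0], [0.0, -0.0, -1.0]]
ft_force: [0.1, -0.2, 0.9]
grip_width: -0.0
```

>>> {"method": "arm_command", "body": {"rows": "1 15.9 25.8 0 0 0 0;1 15.9 25.8 0 0 0 0;1 0 0 0 0 0 0;1 0 0 0 0 0 0"}}

```text
time_s: 8.42
position: [0.6535, 0.098, 0.2068]
tool_rot: [[0.908, 0.419, -0.002], [0.419, -0.908, 0.0], [-0.002, -0.001, -1.0]]
ft_force: [-0.2, 0.4, -0.0]
grip_width: -0.0005
```

>>> {"method": "arm_command", "body": {"rows": "1 0 0 15 0 0 0;1 0 0 15 0 0 0;1 0 0 14 0 0 0;1 0 0 6 0 0 0;1 0 0 0 0 0 0"}}

```text
time_s: 8.83
position: [0.6518, 0.0996, 0.157]
tool_rot: [[0.907, 0.421, -0.003], [0.421, -0.907, 0.0], [-0.003, -0.002, -1.0]]
ft_force: [1.2, -0.8, 0.1]
grip_width: -0.0002
```

```bash
python3 - <<'E'
from rig import readout,eyes
import cv2,numpy as np
s=eyes.get_image("scene")[:,:,::-1]
cv2.imwrite("pics/v3.png",cv2.resize(s[130:330,260:440],None,fx=3,fy=3,interpolation=cv2.INTER_CUBIC))
o=readout.observe();print(o["position"],o["ft_force"])
E
```

```text
[0.65240036 0.09952427 0.15827353] [-0.08099353 -0.3819801   0.73489937]
```

View pics/v3.png

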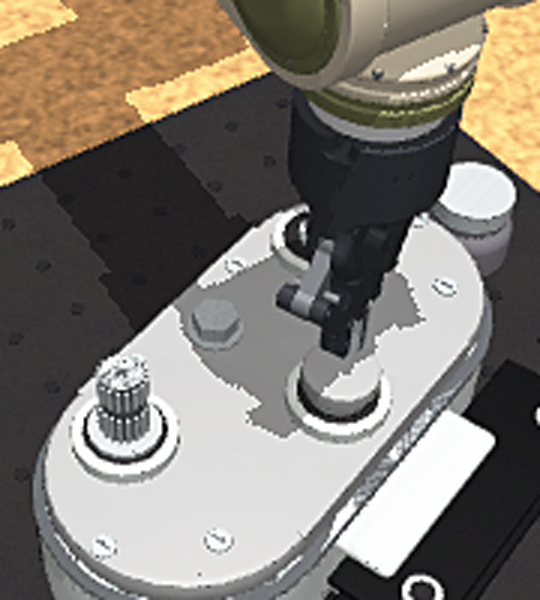

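The fingers are over the cap at (340,360) and about 14 mm above it. The plug and both shafts are clear.

>>> {"method": "arm_command", "body": {"rows": "1 0 0 3 0 0 0;1 0 0 3 0 0 0;1 0 0 3 0 0 0;1 0 0 1.5 0 0 0;1 0 0 0 0 0 0"}}

```text
time_s: 9.3
position: [0.6528, 0.099, 0.1477]
tool_rot: [[0.907, 0.42, -0.001], [0.42, -0.907, 0.0], [-0.001, -0.0, -1.0]]
ft_force: [-0.2, 0.8, -1.3]
grip_width: -0.0002
```

>>> {"method": "arm_command", "body": {"rows": "1 0 0 1.5 0 0 0;1 0 0 1.5 0 0 0;1 0 0 1.5 0 0 0;1 0 0 0 0 0 0"}}

```text
time_s: 9.63
position: [0.6528, 0.099, 0.1431]
tool_rot: [[0.907, 0.42, -0.001], [0.42, -0.907, 0.0], [-0.001, -0.0, -1.0]]
ft_force: [0.2, -0.3, 0.2]
grip_width: 0.0003
```

>>> {"method": "arm_command", "body": {"rows": "1 0 0 1.5 0 0 0;1 0 0 1.5 0 0 0;1 0 0 0 0 0 0"}}

```text
time_s: 9.88
position: [0.653, 0.099, 0.1405]
tool_rot: [[0.907, 0.42, 0.0], [0.42, -0.907, -0.0], [0.0, 0.0, -1.0]]
ft_force: [0.3, 0.2, 0.5]
grip_width: 0.0004
```

>>> {"method": "arm_command", "body": {"rows": "1 0 0 1.5 0 0 0;1 0 0 1.5 0 0 0;1 0 0 1.5 0 0 0;1 0 0 0 0 0 0"}}

```text
time_s: 10.22
position: [0.653, 0.099, 0.1358]
tool_rot: [[0.907, 0.42, 0.0], [0.42, -0.907, 0.0], [0.0, 0.0, -1.0]]
ft_force: [-0.1, 0.3, 2.0]
grip_width: 0.0003
```

>>> {"method": "arm_command", "body": {"rows": "1 0 0 1 0 0 0;1 0 0 1 0 0 0;1 0 0 0 0 0 0"}}

```text
time_s: 10.47
position: [0.653, 0.0991, 0.1339]
tool_rot: [[0.907, 0.42, 0.0], [0.42, -0.907, 0.0], [0.0, 0.0, -1.0]]
ft_force: [-0.3, 0.6, 1.1]
grip_width: -0.0001
```

>>> {"method": "arm_command", "body": {"rows": "1 0 0 0.6 0 0 0;1 0 0 0 0 0 0"}}

```text
time_s: 10.63
position: [0.653, 0.099, 0.1334]
tool_rot: [[0.907, 0.42, 0.0], [0.42, -0.907, 0.0], [0.0, 0.0, -1.0]]
ft_force: [-0.5, 0.1, 2.2]
grip_width: 0.0001
```

>>> {"method": "arm_command", "body": {"rows": "1 0 0 0.5 0 0 0;1 0 0 0 0 0 0"}}

```text
time_s: 10.8
position: [0.653, 0.099, 0.1331]
tool_rot: [[0.907, 0.42, 0.0], [0.42, -0.907, -0.0], [0.0, 0.0, -1.0]]
ft_force: [0.1, -0.8, 4.0]
grip_width: -0.0001
```

>>> {"method": "arm_command", "body": {"rows": "1 0 0 0.4 0 0 0;1 0 0 0 0 0 0"}}

```text
time_s: 10.97
position: [0.653, 0.099, 0.1331]
tool_rot: [[0.907, 0.42, 0.001], [0.42, -0.907, -0.0], [0.001, 0.0, -1.0]]
ft_force: [-1.7, -0.6, 6.2]
grip_width: -0.0003
```

>>> {"method": "arm_command", "body": {"rows": "1 0 0 -30 0 0 0;1 0 0 -35 0 0 0;1 0 0 -40 0 0 0;1 -35 0 -15 0 0 0;1 -35 0 0 0 0 0"}}

```text
time_s: 11.38
position: [0.5906, 0.0696, 0.2561]
tool_rot: [[0.907, 0.421, 0.008], [0.421, -0.907, -0.001], [0.007, 0.004, -1.0]]
ft_force: [0.1, -0.0, 0.0]
grip_width: 0.0002
```

>>> {"method": "arm_command", "body": {"rows": "1 -35 0 0 0 0 0;1 -35 0 0 0 0 0;1 -35 0 0 0 0 0;1 0 0 0 0 0 0;1 0 0 0 0 0 0"}}

```text
time_s: 11.8
position: [0.4931, 0.0251, 0.2527]
tool_rot: [[0.908, 0.419, -0.0], [0.419, -0.908, 0.0], [-0.0, -0.0, -1.0]]
ft_force: [-0.1, 0.2, 0.1]
grip_width: 0.0002
```

```bash
python3 - <<'E'
from rig import readout,eyes
import cv2,numpy as np
s=eyes.get_image("scene")[:,:,::-1]
cv2.imwrite("pics/v4.png",cv2.resize(s[150:450,220:460],None,fx=2,fy=2,interpolation=cv2.INTER_CUBIC))
o=readout.observe();print(o["position"],o["ft_force"],o["qvel"])
E
```

```text
[0.49420963 0.0253494  0.252673  ] [ 0.45725417 -0.72521551  0.69739819] [ 0.92968244  1.58500808 -1.91106424  0.07211793  0.05035394 -0.02860939]
```

View pics/v4.png

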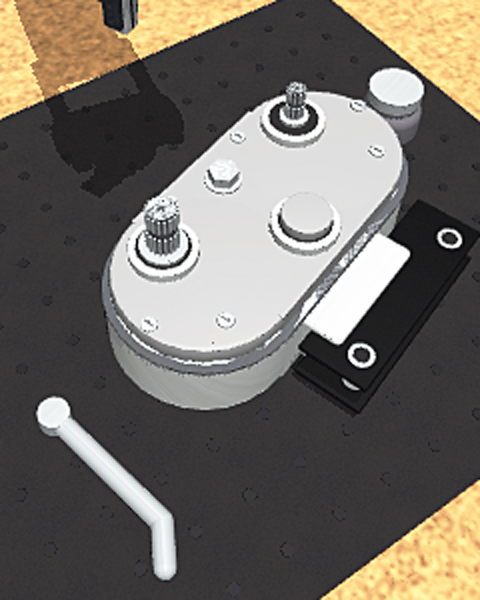

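All three parts sit on their bosses: large (162,240), small (293,120), cap (307,215). The jar and lever are where they were, and the gripper is clear.

```bash
python3 -c "
from rig import env
print(env.close_job())"
```

```text
the job is handed in; nothing more can be done
None
```

I pressed all three parts home in order (large shaft, small shaft, cap) with the shut fingertips, then backed clear and handed the job in at about 12 s. No verdict was reported.

| Part | TCP height at stop (m) | Expected (m) | Last force reading (N) |
|---|---|---|---|
| Large shaft | 0.1711 | 0.171 | 7.8 |
| Small shaft | 0.1591 | 0.159 | 7.6 |
| Cap | 0.1331 | 0.133 | 6.2 |

- **Last picture:** all three parts sit on their bosses, the jar and lever look unmoved by eye, and the gripper is clear of everything. I did not measure the bystanders' positions.
- **Force:** free of contact, the last reading was under 1 N, within sensor noise.
- **Sideways offset:** I pressed the small shaft about 1 mm off its measured centre.

No check failed or disagreed.

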